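Mount a bicycle hub between bench centres

ROBOT

A 7-joint arm with a two-finger parallel gripper is mounted at the origin on the work surface. World frame = base frame: x ahead of the robot, y to its left, z up, the work surface at z = 0. Lengths are in m, angles in rad, forces in N, time in s.
With the tool pointing down it reaches from about 0.4 to 0.9 m from the base axis. Payload 5.5 kg.
Tool frame: the origin (TCP) lies at the very end of the fingers, on their centre line; the grasp point (between the pads) lies 19 mm behind it (env.grasp_offset is the distance from the TCP to the grasp point, in m); z points along the fingers, y is the direction in which the jaws open and shut (so a half turn about z gives the same grasp; the last joint's range is limited). The gripper opens to 85 mm and grips with 20 to 120 N. Pads are 22 mm wide; open, the fingers measure 114 mm over their backs; the gripper's body (76 mm by 85 mm) begins 54 mm behind the grasp point. The pads swing forward as they close: fully open they stand 13 mm farther back than shut.
Start: joints at [-0.927, 0.501, -0.427, 1.55, 0.221, 1.138, -0.21], TCP at [0.242, 0.603, 0.231] pointing down, gripper open.
Joint ranges: [-2.88, 2.88], [-0.31, 2.03], [-1.54, 1.56], [0.2, 2.42], [-1.41, 4.55], [0.19, 2.02], [-2.57, 2.57]. Speed limits (rad/s): [2.57, 2.57, 3.14, 3.14, 3.14, 3.14, 3.14].

INTERFACE

Orientations are given as a rotation vector (axis times angle).
In Python, from station import env gives the robot as it stands.
- The arm moves only by the tool drive_tool, never from a script. Its argument "increments" is a list of rows, each a list of 7 numbers: the shift along the tool's x, y, z in mm, then the turn, a rotation vector about the tool's x, y, z in rad, then the opening, from 0 (shut) to 1 (fully open). In form: [[tx, ty, tz, ax, ay, az, fingers], ...]. A call has 1 to 10 rows; each row shifts and turns the commanded pose from where the row before left it, along the tool's axes as they then stand; what a row does not reach is not made up. A row lasts 1/8 s, in which the tool goes at most 62.5 mm and 10.7 degrees, less where a joint would pass 70% of its speed; a pose out of reach is approached as far as the arm can. A call with a gripper value outside its range is refused whole. The fingers move at their own pace and stop on an object; the grip force is fixed at half the most. Time passes only in rows, so rows that do not move let the fingers close. It gives the time, the measured TCP pose, the force and the opening at its end, in the units of the state.
- env.state(): the state, without advancing time (a new reading comes with each control period).
- env.grab_frame(name): name is "side" or "top"; returns a dict with "image" (384x512x3 uint8, red, green, blue), "fx", "fy", "cx", "cy" (pixels), "origin" and "attitude" of the camera in the world. Camera axes: x right, y up, looking along -z (the intrinsics and any distortion apply to the point x, -y, -z); pixel columns grow to the right and rows downward; lengths in m; the calibration is good to about 2 mm. A picture is of the moment at which its call begins. There is no depth.
- env.sign_off(): hands the job in, once; it reports no verdict.
The state is a dict: "time": time; "joints": joint angles; "joint_velocities": joint speeds; "joint_torque": joint torques, N m; "tcp_pos": TCP position; "orientation": TCP orientation; "force": force on the tool from outside, world axes, zero at the start; "ft_torque": the same for the moment, N m; "grip_width": finger opening in m.
Only numpy, scipy, OpenCV 4.12 (cv2) and the standard library are available. Lean on these libraries where they do the work, as an engineer would, in place of code of your own. Each camera call takes 0.05 s, during which the arm holds its last target.

TASK

Get the bicycle hub held in the bench centres. Pull up the sprung T-handle plunger on the sliding tailstock and twist it clockwise into its rest notch so that it stays up by itself when you let go, without forcing it against its stops; only then slide the tailstock gently in until the hub sits snugly between both cone centres, with no play. Leave the plunger parked up and the hub lying on its rest, and do not disturb the other things on the bench.

Things in the scene. Friction and masses are not known exactly. Their poses are not given: they have to be found in the camera images.
- stand: grey cast bench centres bolted to the bench. Origin: on the bench top; x across the bed, y along the bed towards the headstock, z up. Bed 90 wide (x), from y = -225 to +165, top at z = 32; feet to x = +-60. Both cone centres lie on the line x = 0, z = 95. Steel V-shaped hub rest at y = 11 to 41
- headstock: fixed head of the bench centres, origin as the stand's; column 50 across, y 107 to 153, 120 high, with a knob on top to z = 142. Carries the other cone centre (tip 6 dia, base 24 dia) pointing to the tailstock; its tip is at about stand y = 74, set anew within +-8 each time, then rigid
- tailstock (a joint): slide of the tailstock along the bed, m: 0 as pinned at the open end, grows towards the headstock (stand +y), free over 62 mm once the plunger is up, with about 4 N of friction, which also keeps it where it is left. The hub is tight between the cones at 33 to 51 mm, differing each time. While the plunger is down its bolt (4 deep in a bed hole) locks the slide
- plunger (a joint): lift of the spring plunger, m: 0 down (locked). The sleeve is screwed in to a different depth each time, so the lifts vary together by +-4.5 mm: about 10 mm parked in the rest notch, 13 mm needed to pass over the land between slot and notch (3 mm above the notch), 15 mm solid pull stop (2 mm above the land). The spring pulls down with 6 N at 0, rising 0.3 N per mm (9 to 12 N at the stop, where the force climbs steeply)
- knob (a joint): turn of the T-handle, rad, growing clockwise seen from above: 0 locked (loose by 0.1); can turn only when lifted over the land; the rest notch is at 1.05 (60 degrees) and lets the pin drop in within about 0.13 either way; a wall just beyond it, at about 1.2, is the end of the turn
- knob_grip (a point): point in the black T-handle on top of the plunger, on the plunger's upright axis, 7 below the handle's top; 110 above the bench when down. Handle 46 long, 13 wide, 16 high, level; this point's x axis lies across the handle (the 13 mm way), its y axis along it, z up; at turn 0 the handle lies along the bed. Under it a 10 mm shaft, then the sleeve (top at most 84 above the bench). The plunger stands 62 outboard (stand -y) of the tailstock column
- tail_top (a point): centre of the flat top of the tailstock's column, 122 above the bench; the column is 44 across (stand x) and 32 along the bed, plain and free to grip across for the top 25 mm. It moves with the tailstock
- tail_tip (a point): tip of the tailstock's cone centre, which points to the headstock (stand +y), 46 (stand +y) from the column's middle
- tail_centre: the tailstock's steel 60-degree cone centre, tip 6 dia, base 24 dia; origin at the tip
- plunger_seat: lock nut (40 dia) on the tailstock's foot with the plunger's steel sleeve (28 dia, wall with a J-shaped slot: slot, land, rest notch 3 mm below the land, end wall, closed top). Origin on the plunger axis at bench height
- cross_pin: 4 mm cross pin of the plunger's shaft that runs in the sleeve's slot; turns and lifts with the handle; origin on the plunger axis
- hub: loose aluminium bicycle hub, 0.22 to 0.37 kg, lying on the V rest. Origin in its middle, y along its axle (parallel to the bed). 110 long, flanges 54 dia at y = -34 to -30 and 30 to 34, ends 23 dia with a 15 dia bore open at y = -55 and +55. Seated, a cone's tip is 8 inside the bore's mouth. At first it is 19 to 25 mm short of the tailstock cone; pushed by it with 1 to 3 N, it slides along its rest onto the headstock cone
- dial_stand: bystander, leave it where it stands: dial gauge on a magnetic stand, base 45 x 55, 180 high, behind the bed
- cone_wrench: bystander, leave it where it stands: flat steel wrench, 200 long, 8 high, on the robot's side of the bed
- grease_tub: bystander, leave it where it stands: white tub, 72 dia, 62 high, behind the bed
- lockring_tool: bystander, leave it where it stands: round steel socket, 36 dia, 40 high, on the robot's side of the bed
- parts_tray: bystander, leave it where it stands: grey open tray, 140 x 200, 35 high
- screwdriver: bystander, leave it where it stands: black-handled screwdriver, 210 long
- chainring: bystander, leave it where it stands: flat toothed steel ring, 136 dia, 4 high
- spray_can: bystander, leave it where it stands: upright can, 56 dia, 170 high

How it is judged:
By the outcome, as a careful person would: the job done as asked, in the order asked, and still so for the second after the job is handed in, with the robot touching nothing.
It also fails if it takes over 67 s, if anything falls off the work surface, if the arm or the gripper's body presses on something with over 40 N, if the wrist force passes 120 N, or if a joint passes its speed limit or range.

## Working session

There is one attempt and no reset: what is moved stays moved. The work goes in short steps, Python scripts to look and compute and a tool call to move; the robot and the scene stay as the last step left them, time stands still between calls to the robot, and variables do not carry over. Pictures are saved under pics/ and viewed, and the job is handed in when it is done.

Besides the shell and the picture viewer there is one more tool, called after ">>>" by a JSON object that holds its "method" and its "body". drive_tool: Moves the arm, as the interface text tells. Its arguments: {"type":"object","properties":{"increments":{"type":"array"}},"required":["increments"]}

```bash
ls; mkdir -p pics; python3 - <<'E'
from station import env
import cv2,numpy as np
s=env.state()
for k,v in s.items(): print(k,np.round(v,4))
print(env.grasp_offset)
for n in("side","top"):
    f=env.grab_frame(n); cv2.imwrite(f"pics/{n}0.png",f["image"][:,:,::-1])
    print(n,{k:np.round(v,4).tolist() for k,v in f.items() if k!="image"})
E
```

```text
pics
time 0.0
joints [-0.9268  0.5018 -0.4268  1.5515  0.2208  1.1383 -0.2103]
joint_velocities [ 0.0005 -0.0007 -0.0004 -0.0005  0.0011  0.0023  0.0008]
joint_torque [-1.0000e-03 -5.6952e+01 -5.8165e+00 -2.8094e+01  1.0700e-02  1.1900e-02
 -0.0000e+00]
tcp_pos [0.2414 0.6028 0.2303]
orientation [-5.9440e-01 -3.0844e+00  3.0000e-03]
force [-0.5696  0.658  -0.3181]
ft_torque [ 0.0223 -0.0149  0.0208]
grip_width 0.0855
0.0187
side {'fx': 387.1831, 'fy': 387.1831, 'cx': 248.0886, 'cy': 193.3877, 'origin': [0.1259, -0.6178, 0.9402], 'attitude': [0.7303, -0.2398, -0.5812]}
top {'fx': 474.9209, 'fy': 474.9209, 'cx': 267.6348, 'cy': 190.0904, 'origin': [0.3036, 0.0085, 1.4687], 'attitude': [0.1613, -0.1333, -1.5445]}
```

View pics/side0.png

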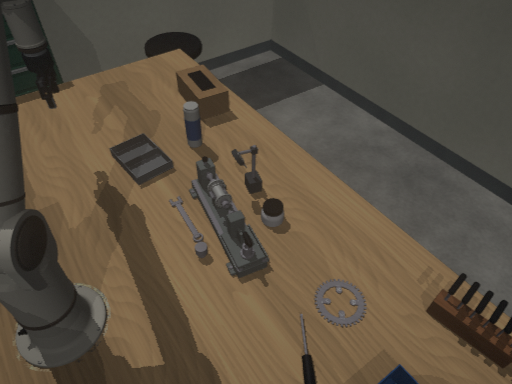

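View pics/top0.png

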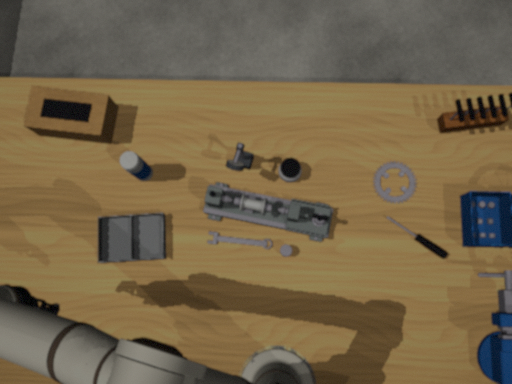

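```bash
cat > h.py <<'E'
import numpy as np,cv2
from scipy.spatial.transform import Rotation as R
def ray(f,u,v):
    d=np.array([(u-f["cx"])/f["fx"],-(v-f["cy"])/f["fy"],-1.0]); return R.from_rotvec(f["attitude"]).apply(d)
def onz(f,u,v,z):
    d=ray(f,u,v);o=np.array(f["origin"]); return o+d*(z-o[2])/d[2]
def proj(f,p):
    q=R.from_rotvec(f["attitude"]).inv().apply(np.atleast_2d(p)-np.array(f["origin"]))
    return np.c_[f["cx"]+f["fx"]*q[:,0]/-q[:,2], f["cy"]-f["fy"]*q[:,1]/-q[:,2]]
def tri(f1,a,f2,b):
    o1,o2=np.array(f1["origin"]),np.array(f2["origin"]);d1,d2=ray(f1,*a),ray(f2,*b)
    t=np.linalg.lstsq(np.c_[d1,-d2],o2-o1,rcond=None)[0]
    p,q=o1+d1*t[0],o2+d2*t[1]; return (p+q)/2,np.linalg.norm(p-q)
def crop(im,u0,v0,u1,v1,s,name):
    c=cv2.resize(im[v0:v1,u0:u1],None,fx=s,fy=s,interpolation=cv2.INTER_CUBIC)[:,:,::-1].copy()
    c=np.clip(c.astype(float)*1.5,0,255).astype(np.uint8)
    cv2.imwrite("pics/"+name,c)
E
python3 - <<'E'
from station import env
from h import *
f=env.grab_frame("side");crop(f["image"],180,140,290,285,4,"side1.png");np.save("side.npy",f,allow_pickle=True)
f=env.grab_frame("top");crop(f["image"],195,175,355,250,5,"top1.png");np.save("top.npy",f,allow_pickle=True)
E
```

```text
(no output)
```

View pics/side1.png

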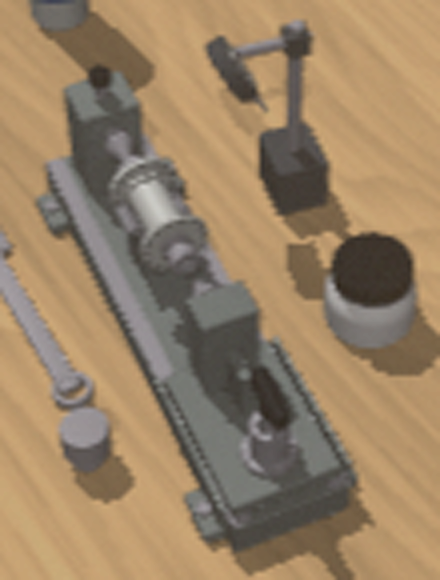

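View pics/top1.png

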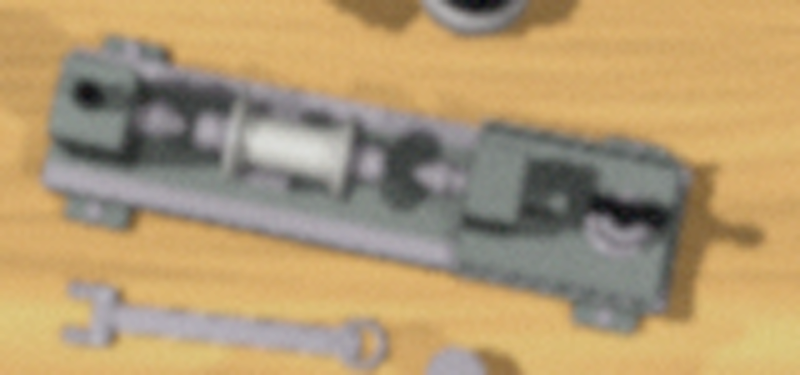

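```bash
python3 - <<'E'
from h import *
for n,(u0,v0,u1,v1),th in(("top",(308,208,332,226),45),("side",(236,226,258,252),60),("top",(205,185,222,203),45),("side",(198,153,212,165),60)):
    f=np.load(n+".npy",allow_pickle=True).item()
    g=cv2.cvtColor(f["image"],cv2.COLOR_RGB2GRAY)[v0:v1,u0:u1]
    print(n);print(g)
E
```

```text
top
[[ 49  51  57  59  61  67  78  86  91  90  90  89  89  90  88  85  85  83
   78  74  70  73  72  78]
 [ 40  43  48  48  52  56  68  80  91  91  87  90  89  91  92  90  91  92
   88  87  88  82  76  84]
 [ 42  46  43  45  44  52  64  80  86  91  89  89  92  91  93  90  93  93
   92  92  88  86  77  79]
 [ 45  45  40  42  45  53  66  80  87  90  89  91  92  91  92  92  92  92
   93  90  91  88  75  75]
 [ 47  41  42  46  45  49  61  75  80  83  88  90  92  91  90  90  91  93
   92  93  90  84  70  64]
 [ 48  44  44  38  41  41  48  63  65  70  81  88  93  91  87  85  89  87
   88  90  90  82  67  60]
 [ 57  44  44  43  37  30  27  37  42  48  62  74  80  78  74  75  75  74
   81  85  86  77  66  57]
 [ 60  43  42  42  35  26  19  18  19  25  35  47  54  52  54  52  53  55
   60  70  75  67  61  59]
 [ 58  43  43  43  37  26  17  23  17  15  19  21  24  27  31  30  28  32
   39  46  55  53  51  57]
 [ 53  45  45  42  45  53  43  36  36  22  10  19  20  14  19  18  16  15
   20  30  35  45  51  59]
 [ 48  48  45  54  72  79  74  73  64  47  25  18  16  21  20  23  16  25
   23  22  3
[... 4443 characters left out ...]
6  66  64  67  68  67  66  66  65  65  65  66  67]
 [ 70  66  65  65  66  66  68  67  67  65  64  63  64  66]
 [ 92  69  66  64  64  64  64  66  66  65  65  65  66  66]
 [102  92  70  64  64  56  46  52  59  64  66  66  65  66]
 [102 102  93  67  50  37  35  34  36  52  67  68  66  64]
 [100 101 102  88  44  36  38  37  36  49  72  80  72  65]
 [103 100  99  86  49  34  36  35  33  47  70  84  77  64]
 [ 98  91  83  73  51  33  34  34  33  49  71  82  83  72]
 [ 84  83  83  83  71  42  35  35  41  59  78  82  82  79]
 [ 84  84  83  83  80  67  50  55  59  69  82  84  84  83]
 [ 83  82  84  83  84  73  57  59  54  52  66  80  82  82]
 [ 81  84  82  84  83  77  66  59  55  54  56  68  81  82]]
```

```bash
python3 - <<'E'
from h import *
f=np.load("top.npy",allow_pickle=True).item();im=f["image"]
crop(im,200,180,240,210,16,"t_head.png");crop(im,284,195,336,242,14,"t_tail.png")
f=np.load("side.npy",allow_pickle=True).item();im=f["image"]
crop(im,190,150,235,190,14,"s_head.png");crop(im,222,200,272,285,9,"s_tail.png")
E
```

```text
(no output)
```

View pics/t_head.png

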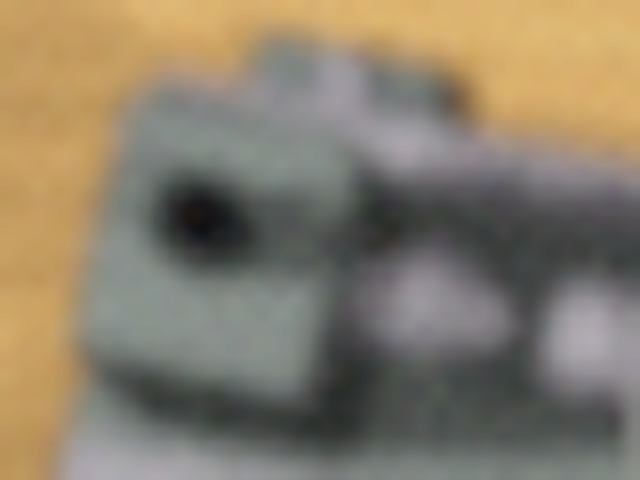

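View pics/t_tail.png

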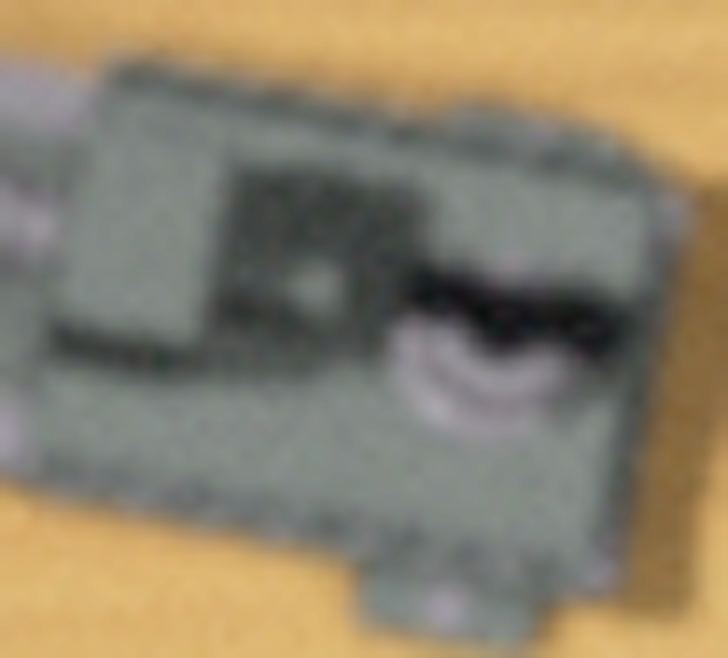

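View pics/s_head.png

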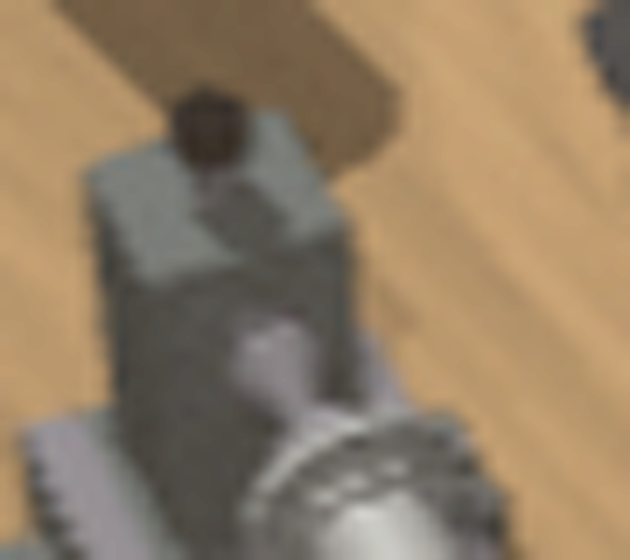

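View pics/s_tail.png

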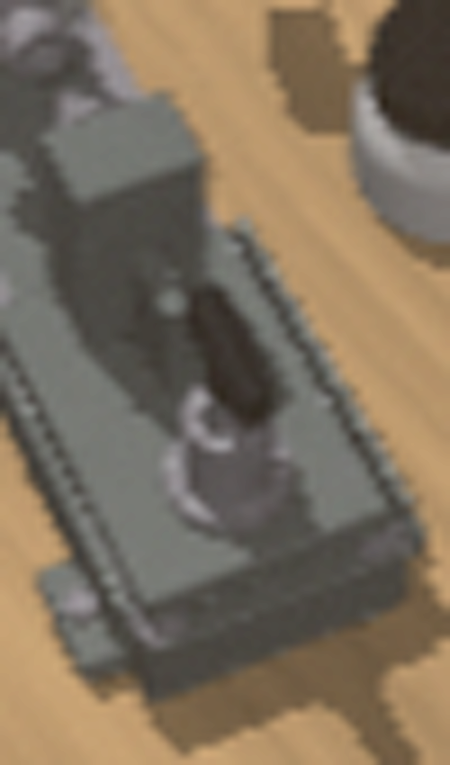

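```bash
python3 - <<'E'
from h import *
from scipy.optimize import least_squares
T=np.load("top.npy",allow_pickle=True).item();S=np.load("side.npy",allow_pickle=True).item()
def px(l,s,o): return [((U+.5)/s-.5+o[0],(V+.5)/s-.5+o[1]) for U,V in l]
sh=px([(92,172),(148,280),(348,222),(280,115)],14,(190,150))
st=px([(45,140),(75,203),(205,158),(165,97)],9,(222,200))
th=px([(90,345),(305,395),(355,160),(140,95)],16,(200,180))
tt=px([(75,325),(210,340),(235,140)],14,(284,195))
# order: (-x,+y),(-x,-y),(+x,-y),(+x,+y)
hd=[(-.025,.153),(-.025,.107),(.025,.107),(.025,.153)]
tl=[(-.022,.016),(-.022,-.016),(.022,-.016),(.022,.016)]
A=[];
for f,l,m,z,t in((S,sh,hd,.12,0),(T,th,hd,.12,0),(S,st,tl,.122,1),(T,tt,tl,.122,1)):
    w=[onz(f,*p,z)[:2] for p in l]; print(np.round(w,4).tolist(), np.round(np.mean(w,0),4))
    A+= [(a,b,t) for a,b in zip(m,w)]
def res(p):
    x,y,th,yt=p;c,s=np.cos(th),np.sin(th);r=[]
    for m,w,t in A:
        my=m[1]+(yt if t else 0); r+=[x+c*m[0]-s*my-w[0],y+s*m[0]+c*my-w[1]]
    return r
r=least_squares(res,[.5,0,0.1,-.1]);print(r.x,np.round(np.array(r.fun).reshape(-1,2)*1e3,1).tolist())
x,y,th_,yt=r.x;c,s=np.cos(th_),np.sin(th_)
W=lambda X,Y,Z:np.array([x+c*X-s*Y,y+s*X+c*Y,Z])
print("tailtop",W(0,yt,.122),"plunger",W(0,yt-.078,.117),W(0,yt-.062,.117))
for u,v in px([(415,265),(625,345),(515,300)],14,(284,195)): print("handle top",onz(T,u,v,.115))
for u,v in px([(205,290),(255,400),(228,345)],9,(222,200)): print("handle side",onz(S,u,v,.115))
for n,P in(("T",T),("S",S)): print(n,proj(P,[W(0,yt-.078,.117),W(0,yt-.078+.023,.117),W(0,yt-.078-.023,.117),W(0,yt-.078,.101)]))
E
```

```text
[[0.5223, 0.2172], [0.5146, 0.1792], [0.5609, 0.1702], [0.5671, 0.2097]] [0.5412 0.1941]
[[0.5242, 0.2151], [0.5159, 0.1759], [0.5591, 0.1687], [0.5703, 0.2082]] [0.5424 0.192 ]
[[0.4805, -0.0233], [0.4744, -0.0493], [0.5167, -0.0572], [0.5206, -0.0299]] [ 0.4981 -0.0399]
[[0.4806, -0.0269], [0.4781, -0.0544], [0.5194, -0.0591]] [ 0.4927 -0.0468]
[ 0.51857933  0.06511968 -0.1789112  -0.10800445] [[-1.1, 3.0], [-1.6, -4.4], [1.4, -4.3], [3.3, 1.6], [-3.0, 5.0], [-2.9, -1.1], [3.1, -2.7], [0.1, 3.0], [0.0, 1.8], [0.4, -3.7], [1.4, -3.7], [3.3, 0.5], [-0.0, 5.4], [-3.2, 1.4], [-1.2, -1.8]]
tailtop [ 0.49935904 -0.04116081  0.122     ] plunger [ 0.4854783  -0.11791577  0.117     ] [ 0.48832563 -0.10217116  0.117     ]
handle top [ 0.49532068 -0.0965288   0.115     ]
handle top [ 0.47970186 -0.1394789   0.115     ]
handle top [ 0.48851106 -0.11700958  0.115     ]
handle side [ 0.49087959 -0.09434347  0.115     ]
handle side [ 0.47987095 -0.13557847  0.115     ]
handle side [ 0.48481917 -0.11490101  0.115     ]
T [[320.70164593 216.92901967]
 [312.78797616 215.34840914]
 [328.62943905 218.51245107]
 [320.18229255 217.65658181]]
S [[247.75450997 238.07221841]
 [244.13300716 231.76934476]
 [251.47862813 244.5536841 ]
 [247.709772   241.68834639]]
```

```bash
cat > plan.py <<'E'
from h import *
def state():
    from station import env
    s=env.state();Rm=R.from_rotvec(s["orientation"]);M=Rm.as_matrix()
    return s,M
def rows(p0,psi0,wps):
    """wps: (x,y,z,psi,n,f)"""
    p=np.array(p0);psi=psi0;out=[]
    for x,y,z,ps,n,f in wps:
        d=(np.array([x,y,z])-p)/n;dp=(ps-psi)/n
        for i in range(n):
            c,s=np.cos(psi),np.sin(psi)
            tx=-s*d[0]+c*d[1];ty=c*d[0]+s*d[1]
            r=[round(tx*1e3,1),round(ty*1e3,1),round(-d[2]*1e3,1),0,0,round(-dp,4),f]
            out.append(r)
            c,s=np.cos(psi),np.sin(psi)
            p=p+np.array([-s*r[0]+c*r[1],c*r[0]+s*r[1],-r[2]])/1e3;psi-=r[5]
    for i in range(0,len(out),10): print(out[i:i+10])
    print("end",p,psi)
E
python3 - <<'E'
from plan import *
s,M=state();print(M.round(4))
psi=np.arctan2(M[1,1],M[0,1]);print(psi)
rows(s["tcp_pos"],psi,[(.44,.35,.25,.6,9,1),(.486,-.116,.20,-.20,11,1)])
T=np.load("top.npy",allow_pickle=True).item()
print("can",onz(T,130,158,.17),"dial",onz(T,240,150,.18))
E
```

```text
[[-9.284e-01  3.716e-01 -5.000e-04]
 [ 3.716e-01  9.284e-01 -1.100e-03]
 [ 1.000e-04 -1.200e-03 -1.000e+00]]
1.1900304935527493
[[np.float64(-30.9), np.float64(-17.9), np.float64(-2.2), 0, 0, np.float64(0.0656), 1], [np.float64(-32.0), np.float64(-15.8), np.float64(-2.2), 0, 0, np.float64(0.0656), 1], [np.float64(-33.0), np.float64(-13.7), np.float64(-2.2), 0, 0, np.float64(0.0656), 1], [np.float64(-33.8), np.float64(-11.5), np.float64(-2.2), 0, 0, np.float64(0.0656), 1], [np.float64(-34.5), np.float64(-9.3), np.float64(-2.2), 0, 0, np.float64(0.0656), 1], [np.float64(-35.0), np.float64(-7.0), np.float64(-2.2), 0, 0, np.float64(0.0656), 1], [np.float64(-35.4), np.float64(-4.7), np.float64(-2.2), 0, 0, np.float64(0.0656), 1], [np.float64(-35.7), np.float64(-2.3), np.float64(-2.2), 0, 0, np.float64(0.0656), 1], [np.float64(-35.7), np.float64(0.0), np.float64(-2.2), 0, 0, np.float64(0.0656), 1], [np.float64(-37.4), np.float64(-20.4), np.float64(4.6), 0, 0, np.float64(0.0727), 1]]
[[np.float64(-38.7), np.float64(-17.7), np.float64(4.6), 0, 0, np.float64(0.0727), 1], [np.float64(-39.9), n
[... 182 characters left out ...]
-8.9), np.float64(4.6), 0, 0, np.float64(0.0727), 1], [np.float64(-42.2), np.float64(-5.8), np.float64(4.6), 0, 0, np.float64(0.0727), 1], [np.float64(-42.5), np.float64(-2.8), np.float64(4.6), 0, 0, np.float64(0.0727), 1], [np.float64(-42.6), np.float64(0.3), np.float64(4.6), 0, 0, np.float64(0.0727), 1], [np.float64(-42.4), np.float64(3.4), np.float64(4.6), 0, 0, np.float64(0.0727), 1], [np.float64(-42.1), np.float64(6.5), np.float64(4.6), 0, 0, np.float64(0.0727), 1], [np.float64(-41.5), np.float64(9.5), np.float64(4.6), 0, 0, np.float64(0.0727), 1]]
end [ 0.4858628  -0.11595496  0.19984813] -0.2000695064472508
can [0.63541524 0.42673934 0.17      ] dial [0.66180033 0.11471307 0.18      ]
```

>>> {"method": "drive_tool", "body": {"increments": [[-31, -18, -2, 0, 0, 0.0656, 1], [-32, -16, -2, 0, 0, 0.0656, 1], [-33, -14, -2, 0, 0, 0.0656, 1], [-34, -11.5, -2, 0, 0, 0.0656, 1], [-34.5, -9, -2, 0, 0, 0.0656, 1], [-35, -7, -2, 0, 0, 0.0656, 1], [-35.5, -5, -2, 0, 0, 0.0656, 1], [-35.5, -2, -2, 0, 0, 0.0656, 1], [-35.5, 0, -2, 0, 0, 0.0656, 1], [-37, -20, 4, 0, 0, 0.0727, 1]]}}

```text
time: 1.45
tcp_pos: [0.4458, 0.3081, 0.2456]
orientation: [1.569, 2.721, 0.003]
force: [-0.5, -0.3, -0.8]
grip_width: 0.0854
```

>>> {"method": "drive_tool", "body": {"increments": [[-39, -18, 4, 0, 0, 0.0727, 1], [-40, -15, 4, 0, 0, 0.0727, 1], [-41, -12, 4, 0, 0, 0.0727, 1], [-41.5, -9, 4, 0, 0, 0.0727, 1], [-42, -6, 4, 0, 0, 0.0727, 1], [-42.5, -3, 4, 0, 0, 0.0727, 1], [-42.5, 0, 4, 0, 0, 0.0727, 1], [-42.5, 3, 4, 0, 0, 0.0727, 1], [-42, 6.5, 4, 0, 0, 0.0727, 1], [-41.5, 9.5, 4, 0, 0, 0.0727, 1]]}}

```text
time: 2.7
tcp_pos: [0.4845, -0.1169, 0.2052]
orientation: [2.434, 1.986, 0.0]
force: [1.1, 0.2, 0.5]
grip_width: 0.0853
```

```bash
python3 - <<'E'
from plan import *
from station import env
f=env.grab_frame("side");crop(f["image"],180,120,310,285,4,"side2.png")
f=env.grab_frame("top");crop(f["image"],260,165,360,250,7,"top2.png")
s,M=state();print(s["time"],s["tcp_pos"],np.arctan2(M[1,1],M[0,1]),M[:,2],s["force"],s["joints"])
E
```

```text
2.8 [ 0.48391498 -0.12119099  0.20501866] -0.20877845648044283 [-3.75900611e-04 -2.52848280e-03 -9.99996733e-01] [-0.25593428 -0.3235287  -0.42338265] [ 0.03716112  0.23104865  0.1749384   1.96780904 -0.04599636  0.94648863
  0.02565591]
```

View pics/side2.png

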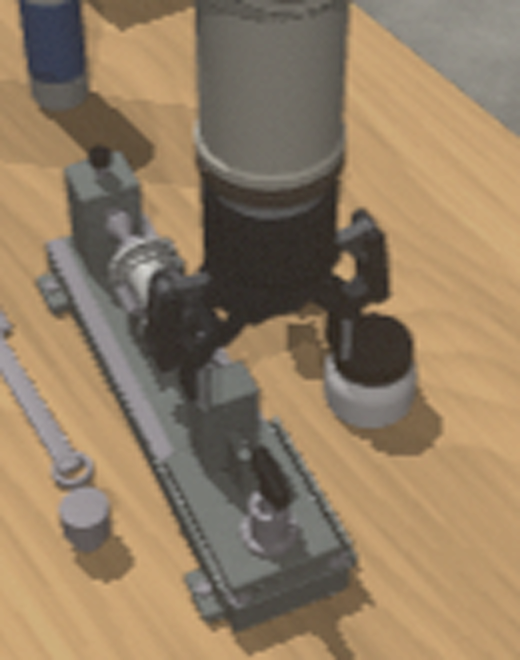

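View pics/top2.png

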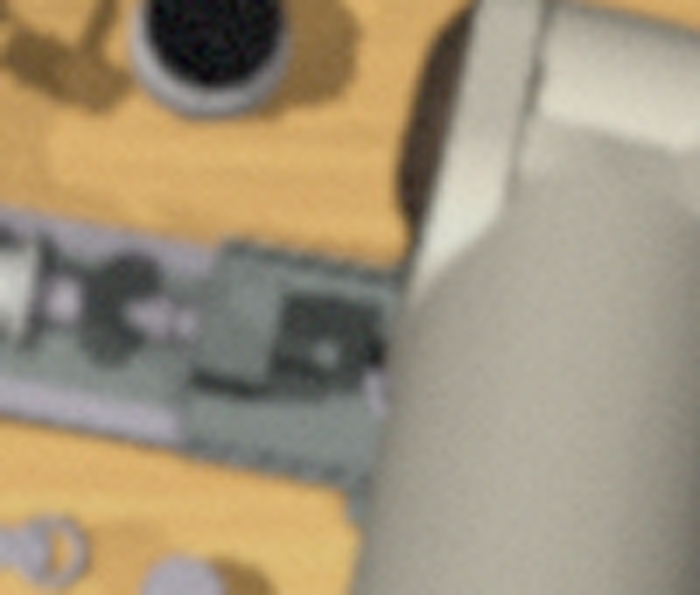

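>>> {"method": "drive_tool", "body": {"increments": [[5, 1, 10, 0, 0, 0, 1], [0, 0, 18, 0, 0, 0, 1], [0, 0, 18, 0, 0, 0, 1], [0, 0, 18, 0, 0, 0, 1], [0, 0, 18, 0, 0, 0, 1], [0, 0, 15, 0, 0, 0, 1], [0, 0, 8, 0, 0, 0, 1], [0, 0, 0, 0, 0, 0, 1], [0, 0, 0, 0, 0, 0, 1]]}}

```text
time: 3.92
tcp_pos: [0.4869, -0.111, 0.1007]
orientation: [2.432, 1.988, 0.001]
force: [0.3, 1.1, 0.9]
grip_width: 0.0854
```

```bash
python3 - <<'E'
from plan import *
from station import env
f=env.grab_frame("side");crop(f["image"],200,170,290,280,6,"side3.png")
s,M=state();print(s["time"],s["tcp_pos"],np.arctan2(M[1,1],M[0,1]),s["force"])
print(proj(f,s["tcp_pos"]))
E
```

```text
3.975 [ 0.4870374  -0.11104474  0.10088419] -0.20010180110744458 [ 0.41385427  0.38389029 -0.53061135]
[[246.70879287 239.73421669]]
```

View pics/side3.png

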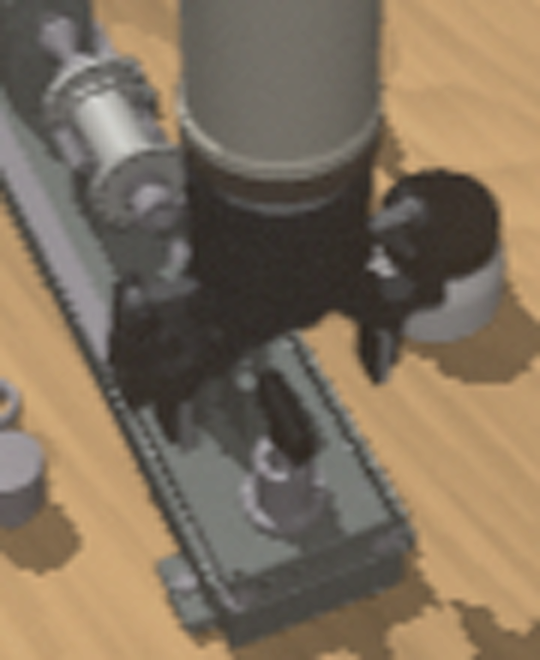

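>>> {"method": "drive_tool", "body": {"increments": [[-5, 0, 4, 0, 0, 0, 1], [0, 0, 4, 0, 0, 0, 0.6], [0, 0, 0, 0, 0, 0, 0.4], [0, 0, 0, 0, 0, 0, 0.3], [0, 0, 0, 0, 0, 0, 0.25], [0, 0, 0, 0, 0, 0, 0.25]]}}

```text
time: 4.72
tcp_pos: [0.4856, -0.1158, 0.0924]
orientation: [2.432, 1.989, 0.0]
force: [-0.2, -0.6, 0.2]
grip_width: 0.0213
```

```bash
python3 - <<'E'
from plan import *
from station import env
f=env.grab_frame("side");crop(f["image"],215,200,275,270,9,"side4.png")
s,M=state();print(s["time"],s["tcp_pos"],np.arctan2(M[1,1],M[0,1]),s["force"])
E
```

```text
4.775 [ 0.48553541 -0.11581635  0.09233819] -0.19998173058432991 [ 1.09332003 -0.74852032 -0.56928023]
```

View pics/side4.png

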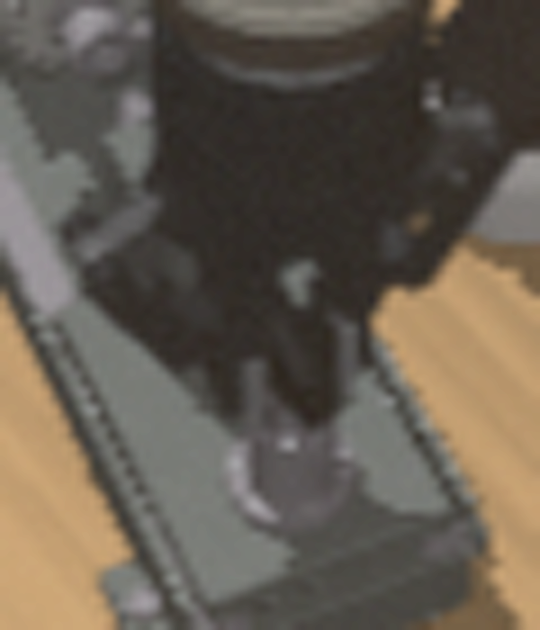

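>>> {"method": "drive_tool", "body": {"increments": [[0, 0, 0, 0, 0, 0, 0.2], [0, 0, 0, 0, 0, 0, 0.18]]}}

```text
time: 5.03
tcp_pos: [0.486, -0.1159, 0.0925]
orientation: [2.432, 1.988, 0.001]
force: [1.6, -0.5, 0.2]
grip_width: 0.0156
```

>>> {"method": "drive_tool", "body": {"increments": [[0, 0, 0, 0, 0, 0, 0.15], [0, 0, 0, 0, 0, 0, 0.1], [0, 0, 0, 0, 0, 0, 0]]}}

```text
time: 5.4
tcp_pos: [0.4868, -0.1161, 0.0928]
orientation: [2.431, 1.987, 0.003]
force: [5.2, -2.2, -1.0]
grip_width: 0.0118
```

```bash
python3 - <<'E'
from plan import *
s,M=state();print(s["time"],s["tcp_pos"],np.arctan2(M[1,1],M[0,1]),s["force"],s["ft_torque"],s["grip_width"])
E
```

```text
5.4 [ 0.48677712 -0.11606271  0.09276529] -0.2000283439074589 [ 5.20370645 -2.21735134 -1.04524908] [-0.14423029 -1.13418638 -0.01540354] 0.011754952784401307
```

>>> {"method": "drive_tool", "body": {"increments": [[0, 1, 0, 0, 0, 0, 0], [0, 0, 0, 0, 0, 0, 0]]}}

```text
time: 5.65
tcp_pos: [0.4869, -0.1161, 0.0927]
orientation: [2.432, 1.988, 0.001]
force: [3.0, -0.3, 4.3]
grip_width: 0.0117
```

```bash
cat > st.py <<'E'
from plan import *
s,M=state();print(round(s["time"],2),(s["tcp_pos"]*1e3).round(2),"psi",np.arctan2(M[1,1],M[0,1]).round(4),"tilt",M[:2,2].round(4),"F",s["force"].round(2),"T",s["ft_torque"].round(3),"w",round(s["grip_width"]*1e3,2))
E
python3 st.py
```

```text
5.65 [ 486.89 -116.07   92.65] psi -0.2 tilt [0.0007 0.    ] F [ 3.03 -0.34  4.34] T [-0.04  -0.776 -0.028] w 11.72
```

>>> {"method": "drive_tool", "body": {"increments": [[0, 1, -1, 0, 0, 0, 0], [0, 0, -1, 0, 0, 0, 0], [0, 0, 0, 0, 0, 0, 0]]}}

```text
time: 6.02
tcp_pos: [0.4869, -0.1161, 0.0937]
orientation: [-2.431, -1.988, 0.001]
force: [4.0, -0.3, -7.3]
grip_width: 0.0119
```

```bash
python3 st.py
```

```text
6.03 [ 486.87 -116.08   93.72] psi -0.1999 tilt [-0.0012  0.0002] F [ 4.05 -0.32 -7.29] T [-0.085 -1.028  0.007] w 11.86
```

>>> {"method": "drive_tool", "body": {"increments": [[0, 0, -1, 0, 0, 0, 0], [0, 0, -1, 0, 0, 0, 0], [0, 0, -1, 0, 0, 0, 0], [0, 0, -1, 0, 0, 0, 0], [0, 0, -1, 0, 0, 0, 0], [0, 0, -1, 0, 0, 0, 0], [0, 0, 0, 0, 0, 0, 0]]}}

```text
time: 6.9
tcp_pos: [0.487, -0.1161, 0.1002]
orientation: [-2.432, -1.988, 0.001]
force: [2.6, 1.2, -7.6]
grip_width: 0.0118
```

```bash
python3 st.py
```

```text
6.9 [ 487.01 -116.15  100.2 ] psi -0.2 tilt [-0.0008  0.0002] F [ 2.6   1.21 -7.57] T [ 0.104 -0.553  0.012] w 11.82
```

>>> {"method": "drive_tool", "body": {"increments": [[0, 0, -1, 0, 0, 0, 0], [0, 0, -1, 0, 0, 0, 0], [0, 0, 0, 0, 0, 0, 0]]}}

```text
time: 7.28
tcp_pos: [0.4871, -0.1162, 0.1022]
orientation: [-2.432, -1.988, 0.001]
force: [2.2, 0.4, -9.3]
grip_width: 0.0118
```

>>> {"method": "drive_tool", "body": {"increments": [[0, 0, -0.6, 0, 0, 0, 0], [0, 0, 0, 0, 0, 0, 0]]}}

```text
time: 7.52
tcp_pos: [0.4871, -0.1162, 0.1028]
orientation: [-2.432, -1.988, 0.001]
force: [1.9, 0.8, -8.9]
grip_width: 0.012
```

>>> {"method": "drive_tool", "body": {"increments": [[0, 0, -0.6, 0, 0, 0, 0], [0, 0, 0, 0, 0, 0, 0]]}}

```text
time: 7.78
tcp_pos: [0.4872, -0.1162, 0.1034]
orientation: [-2.432, -1.988, 0.001]
force: [2.1, 0.9, -9.9]
grip_width: 0.0117
```

>>> {"method": "drive_tool", "body": {"increments": [[0, 0, -0.6, 0, 0, 0, 0], [0, 0, 0, 0, 0, 0, 0]]}}

```text
time: 8.02
tcp_pos: [0.4872, -0.1162, 0.104]
orientation: [-2.432, -1.988, 0.001]
force: [0.9, 1.3, -9.5]
grip_width: 0.0119
```

>>> {"method": "drive_tool", "body": {"increments": [[0, 0, -0.6, 0, 0, 0, 0], [0, 0, 0, 0, 0, 0, 0]]}}

```text
time: 8.28
tcp_pos: [0.4872, -0.1162, 0.1046]
orientation: [-2.432, -1.988, 0.0]
force: [0.9, 0.4, -9.3]
grip_width: 0.0121
```

>>> {"method": "drive_tool", "body": {"increments": [[0, 0, -0.6, 0, 0, 0, 0], [0, 0, 0, 0, 0, 0, 0]]}}

```text
time: 8.52
tcp_pos: [0.4872, -0.1162, 0.1052]
orientation: [-2.432, -1.988, 0.0]
force: [0.4, 0.4, -9.9]
grip_width: 0.0116
```

>>> {"method": "drive_tool", "body": {"increments": [[0, 0, -0.6, 0, 0, 0, 0], [0, 0, 0, 0, 0, 0, 0]]}}

```text
time: 8.78
tcp_pos: [0.4872, -0.1162, 0.1058]
orientation: [-2.432, -1.988, 0.0]
force: [0.7, 1.1, -9.9]
grip_width: 0.0119
```

>>> {"method": "drive_tool", "body": {"increments": [[0, 0, -0.6, 0, 0, 0, 0], [0, 0, 0, 0, 0, 0, 0]]}}

```text
time: 9.02
tcp_pos: [0.4872, -0.1162, 0.1064]
orientation: [-2.432, -1.988, 0.0]
force: [-0.6, 1.0, -10.8]
grip_width: 0.0122
```

>>> {"method": "drive_tool", "body": {"increments": [[0, 0, -0.6, 0, 0, 0, 0], [0, 0, 0, 0, 0, 0, 0]]}}

```text
time: 9.28
tcp_pos: [0.4873, -0.1163, 0.1071]
orientation: [-2.432, -1.988, 0.0]
force: [-0.3, 1.3, -11.2]
grip_width: 0.0117
```

>>> {"method": "drive_tool", "body": {"increments": [[0, 0, -0.6, 0, 0, 0, 0], [0, 0, 0, 0, 0, 0, 0]]}}

```text
time: 9.52
tcp_pos: [0.4873, -0.1163, 0.1077]
orientation: [-2.432, -1.988, 0.0]
force: [-0.0, 0.8, -9.5]
grip_width: 0.0122
```

>>> {"method": "drive_tool", "body": {"increments": [[0, 0, -0.6, 0, 0, 0, 0], [0, 0, 0, 0, 0, 0, 0]]}}

```text
time: 9.78
tcp_pos: [0.4873, -0.1163, 0.1083]
orientation: [-2.432, -1.988, 0.0]
force: [-0.6, 1.7, -11.1]
grip_width: 0.012
```

>>> {"method": "drive_tool", "body": {"increments": [[0, 0, -0.6, 0, 0, 0, 0], [0, 0, 0, 0, 0, 0, 0]]}}

```text
time: 10.02
tcp_pos: [0.4873, -0.1163, 0.1088]
orientation: [-2.432, -1.988, 0.0]
force: [-1.3, 1.0, -10.8]
grip_width: 0.0117
```

>>> {"method": "drive_tool", "body": {"increments": [[0, 0, -0.6, 0, 0, 0, 0], [0, 0, 0, 0, 0, 0, 0]]}}

```text
time: 10.28
tcp_pos: [0.4872, -0.1162, 0.1091]
orientation: [-2.432, -1.988, 0.001]
force: [-0.8, 1.0, -15.6]
grip_width: 0.0118
```

>>> {"method": "drive_tool", "body": {"increments": [[0, 0, -0.6, 0, 0, 0, 0], [0, 0, 0, 0, 0, 0, 0]]}}

```text
time: 10.52
tcp_pos: [0.4872, -0.1162, 0.1095]
orientation: [-2.432, -1.988, 0.001]
force: [2.9, -0.7, -22.7]
grip_width: 0.0119
```

```bash
python3 st.py;python3 - <<'E'
from h import *
from station import env
f=env.grab_frame("side");crop(f["image"],215,200,275,270,9,"side5.png")
E
```

```text
10.53 [ 487.2  -116.22  109.51] psi -0.2001 tilt [-0.0006  0.    ] F [  2.92  -0.7  -22.66] T [ 0.079 -0.542  0.027] w 11.87
```

View pics/side5.png

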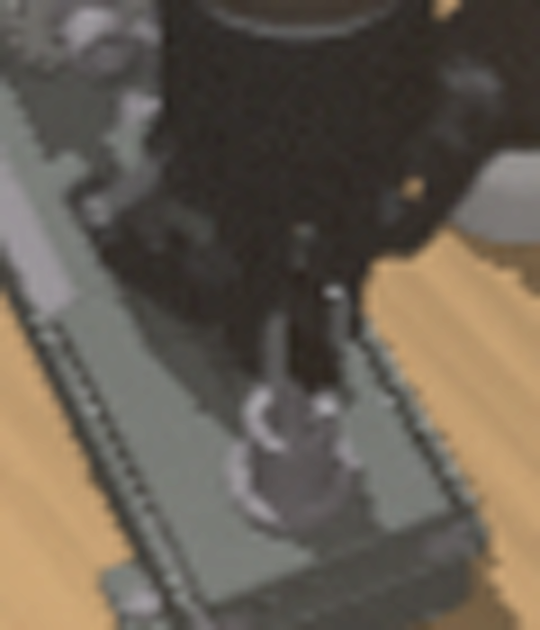

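>>> {"method": "drive_tool", "body": {"increments": [[0, 0, 2.0, 0, 0, 0, 0], [0, 0, 0, 0, 0, 0, 0]]}}

```text
time: 10.82
tcp_pos: [0.4874, -0.1163, 0.1085]
orientation: [-2.432, -1.988, 0.0]
force: [-1.6, 1.8, -10.7]
grip_width: 0.0118
```

```bash
python3 st.py
```

```text
10.82 [ 487.39 -116.28  108.5 ] psi -0.2001 tilt [-0.0002  0.0002] F [ -1.63   1.82 -10.71] T [0.305 0.359 0.057] w 11.76
```

>>> {"method": "drive_tool", "body": {"increments": [[0, 0, 0.4, 0, 0, 0.05, 0], [0, 0, 0, 0, 0, 0.1, 0], [0, 0, 0, 0, 0, 0.1, 0], [0, 0, 0, 0, 0, 0, 0]]}}

```text
time: 11.32
tcp_pos: [0.4875, -0.1163, 0.1081]
orientation: [2.66, 1.671, 0.0]
force: [-1.7, 0.5, -10.4]
grip_width: 0.0116
```

```bash
python3 st.py
```

```text
11.32 [ 487.47 -116.26  108.14] psi -0.4492 tilt [ 0.0001 -0.    ] F [ -1.7    0.46 -10.44] T [ 0.325  0.382 -0.004] w 11.64
```

Turning freely, no torque. Continue.

>>> {"method": "drive_tool", "body": {"increments": [[0, 0, 0, 0, 0, 0.1, 0], [0, 0, 0, 0, 0, 0.1, 0], [0, 0, 0, 0, 0, 0.1, 0], [0, 0, 0, 0, 0, 0.1, 0], [0, 0, 0, 0, 0, 0.1, 0], [0, 0, 0, 0, 0, 0.1, 0], [0, 0, 0, 0, 0, 0, 0]]}}

```text
time: 12.2
tcp_pos: [0.4876, -0.1163, 0.108]
orientation: [3.034, 0.813, 0.0]
force: [-1.1, 1.6, -11.0]
grip_width: 0.0115
```

```bash
python3 st.py
```

```text
12.2 [ 487.56 -116.28  107.96] psi -1.0473 tilt [ 0.0002 -0.0001] F [ -1.06   1.62 -11.01] T [ 0.188  0.311 -0.008] w 11.54
```

>>> {"method": "drive_tool", "body": {"increments": [[0, 0, 0, 0, 0, 0.09, 0], [0, 0, 0, 0, 0, 0.08, 0], [0, 0, 0, 0, 0, 0, 0]]}}

```text
time: 12.58
tcp_pos: [0.4876, -0.1163, 0.1079]
orientation: [3.092, 0.553, 0.0]
force: [-0.4, 1.3, -10.3]
grip_width: 0.0119
```

```bash
python3 st.py
```

```text
12.57 [ 487.59 -116.32  107.87] psi -1.2166 tilt [ 0.0003 -0.0001] F [ -0.45   1.3  -10.33] T [ 0.141  0.309 -0.038] w 11.91
```

>>> {"method": "drive_tool", "body": {"increments": [[0, 0, 0.7, 0, 0, 0, 0], [0, 0, 0.7, 0, 0, 0, 0], [0, 0, 0.6, 0, 0, 0, 0], [0, 0, 0, 0, 0, 0, 0]]}}

```text
time: 13.08
tcp_pos: [0.4876, -0.1163, 0.1057]
orientation: [3.093, 0.549, 0.0]
force: [-1.5, -0.1, -9.9]
grip_width: 0.0123
```

```bash
python3 st.py
```

```text
13.07 [ 487.58 -116.31  105.7 ] psi -1.2197 tilt [ 0.0002 -0.    ] F [-1.46 -0.06 -9.91] T [ 0.149  0.197 -0.006] w 12.29
```

Below the land with spring load still carried: in the notch. Lower further.

>>> {"method": "drive_tool", "body": {"increments": [[0, 0, 0.6, 0, 0, 0, 0], [0, 0, 0.6, 0, 0, 0, 0], [0, 0, 0.5, 0, 0, 0, 0], [0, 0, 0, 0, 0, 0, 0]]}}

```text
time: 13.58
tcp_pos: [0.4875, -0.1163, 0.104]
orientation: [3.093, 0.548, 0.0]
force: [-0.6, -0.1, -9.3]
grip_width: 0.012
```

```bash
python3 st.py
```

```text
13.57 [ 487.53 -116.29  103.99] psi -1.22 tilt [ 0.0001 -0.0001] F [-0.58 -0.05 -9.32] T [0.132 0.184 0.037] w 11.99
```

>>> {"method": "drive_tool", "body": {"increments": [[0, 0, 0.5, 0, 0, 0, 0], [0, 0, 0.4, 0, 0, 0, 0], [0, 0, 0, 0, 0, 0, 0]]}}

```text
time: 13.95
tcp_pos: [0.4876, -0.1163, 0.1034]
orientation: [-3.093, -0.548, -0.001]
force: [-2.1, 1.0, -5.0]
grip_width: 0.0118
```

```bash
python3 st.py
```

```text
13.95 [ 487.61 -116.32  103.38] psi -1.2201 tilt [0.0003 0.0001] F [-2.08  1.04 -4.98] T [0.175 0.448 0.013] w 11.77
```

>>> {"method": "drive_tool", "body": {"increments": [[0, 0, 0.5, 0, 0, 0, 0], [0, 0, 0, 0, 0, 0, 0.3], [0, 0, 0, 0, 0, 0, 0.5], [0, 0, 0, 0, 0, 0, 0.5], [0, 0, -15, 0, 0, 0, 0.5], [0, 0, -30, 0, 0, 0, 0.5], [0, 0, -30, 0, 0, 0, 0.5], [0, 0, 0, 0, 0, 0, 0.5]]}}

```text
time: 14.95
tcp_pos: [0.4897, -0.1168, 0.1809]
orientation: [3.092, 0.548, 0.01]
force: [0.3, -0.6, 0.1]
grip_width: 0.0431
```

```bash
python3 st.py;python3 - <<'E'
from h import *
from station import env
f=env.grab_frame("side");crop(f["image"],195,150,275,280,6,"side6.png");np.save("side6.npy",f,allow_pickle=True)
E
```

```text
14.95 [ 489.75 -116.84  180.88] psi -1.2203 tilt [ 0.0063 -0.0004] F [ 0.28 -0.63  0.07] T [-0.008  0.019 -0.008] w 43.05
```

View pics/side6.png

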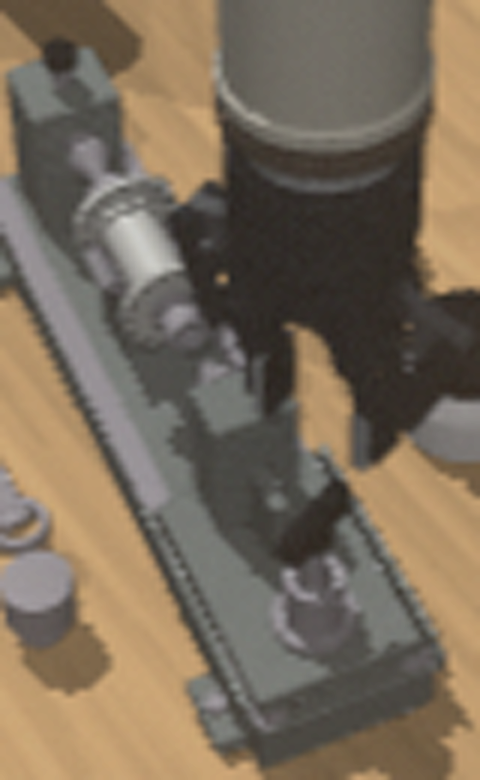

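```bash
python3 - <<'E'
from plan import *
s,M=state()
psi=np.arctan2(M[1,1],M[0,1])
rows(s["tcp_pos"],psi,[(.4958,-.071,.18,-.179,8,0)])
S=np.load("side6.npy",allow_pickle=True).item()
px=lambda U,V,s,o:((U+.5)/s-.5+o[0],(V+.5)/s-.5+o[1])
for U,V in((312,520),(272,495),(195,382),(215,430),(295,400)):
    print(onz(S,*px(U,V,6,(195,150)),.122))
E
```

```text
[[np.float64(2.8), np.float64(-5.0), np.float64(-0.1), 0, 0, np.float64(-0.1301), 0], [np.float64(3.4), np.float64(-4.6), np.float64(-0.1), 0, 0, np.float64(-0.1301), 0], [np.float64(4.0), np.float64(-4.1), np.float64(-0.1), 0, 0, np.float64(-0.1301), 0], [np.float64(4.5), np.float64(-3.6), np.float64(-0.1), 0, 0, np.float64(-0.1301), 0], [np.float64(4.9), np.float64(-3.0), np.float64(-0.1), 0, 0, np.float64(-0.1301), 0], [np.float64(5.3), np.float64(-2.3), np.float64(-0.1), 0, 0, np.float64(-0.1301), 0], [np.float64(5.5), np.float64(-1.6), np.float64(-0.1), 0, 0, np.float64(-0.1301), 0], [np.float64(5.7), np.float64(-0.9), np.float64(-0.1), 0, 0, np.float64(-0.1301), 0]]
end [ 0.49580194 -0.07105447  0.180189  ] -0.17929701611752635
[ 0.48419037 -0.11432579  0.122     ]
[ 0.47757126 -0.09292161  0.122     ]
[ 0.48541944 -0.01843434  0.122     ]
[ 0.47727351 -0.04756239  0.122     ]
[ 0.51717193 -0.05370195  0.122     ]
```

>>> {"method": "drive_tool", "body": {"increments": [[3, -5, 0, 0, 0, -0.13, 0], [3.5, -4.5, 0, 0, 0, -0.13, 0], [4, -4, 0, 0, 0, -0.13, 0], [4.5, -3.5, 0, 0, 0, -0.13, 0], [5, -3, 0, 0, 0, -0.13, 0], [5, -2.5, 0, 0, 0, -0.13, 0], [5.5, -1.5, 0, 0, 0, -0.13, 0], [5.5, -1, 0, 0, 0, -0.13, 0], [0, 0, 0, 0, 0, 0, 0], [0, 0, 0, 0, 0, 0, 0]]}}

```text
time: 16.25
tcp_pos: [0.4943, -0.0716, 0.1772]
orientation: [-2.415, -2.009, 0.001]
force: [1.4, 0.6, 0.1]
grip_width: 0.0002
```

```bash
python3 st.py;python3 - <<'E'
from h import *
from station import env
f=env.grab_frame("side");crop(f["image"],195,150,275,280,6,"side7.png")
s=env.state();p=proj(f,[s["tcp_pos"],s["tcp_pos"]-[0,0,.074]]);print((p-[195,150])*6)
E
```

```text
16.25 [494.34 -71.58 177.19] psi -0.1829 tilt [-0.0009 -0.0001] F [1.39 0.57 0.11] T [ 0.015  0.042 -0.05 ] w 0.24
[[272.93175826 364.32731324]
 [273.93323645 470.37048139]]
```

View pics/side7.png

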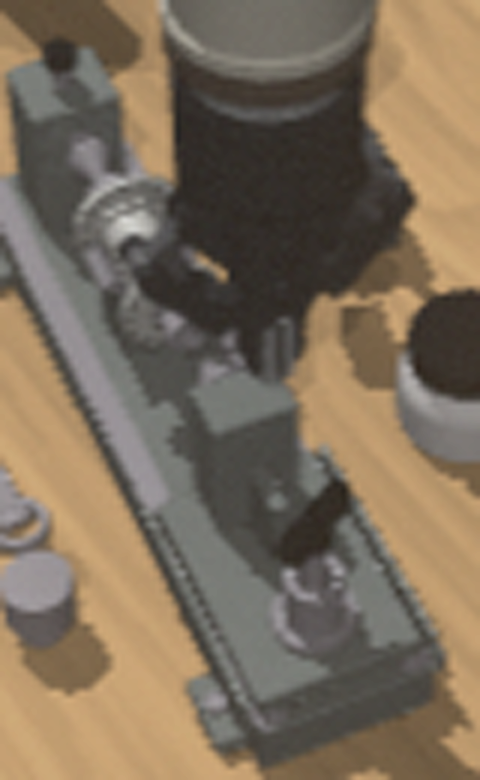

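>>> {"method": "drive_tool", "body": {"increments": [[-4, 1.5, 5, 0, 0, 0, 0], [0, 0, 10, 0, 0, 0, 0], [0, 0, 15, 0, 0, 0, 0], [0, 0, 15, 0, 0, 0, 0], [0, 0, 10, 0, 0, 0, 0], [0, 0, 8, 0, 0, 0, 0], [0, 0, 5, 0, 0, 0, 0], [0, 0, 0, 0, 0, 0, 0]]}}

```text
time: 17.3
tcp_pos: [0.4954, -0.0755, 0.1094]
orientation: [-2.412, -2.012, 0.0]
force: [-0.0, 0.6, 1.1]
grip_width: -0.0001
```

```bash
python3 st.py;python3 - <<'E'
from h import *
from station import env
f=env.grab_frame("side");crop(f["image"],195,150,275,280,6,"side8.png")
E
```

```text
17.3 [495.42 -75.49 109.36] psi -0.1801 tilt [-0.0004  0.    ] F [-0.03  0.56  1.07] T [ 0.002 -0.028 -0.003] w -0.09
```

View pics/side8.png

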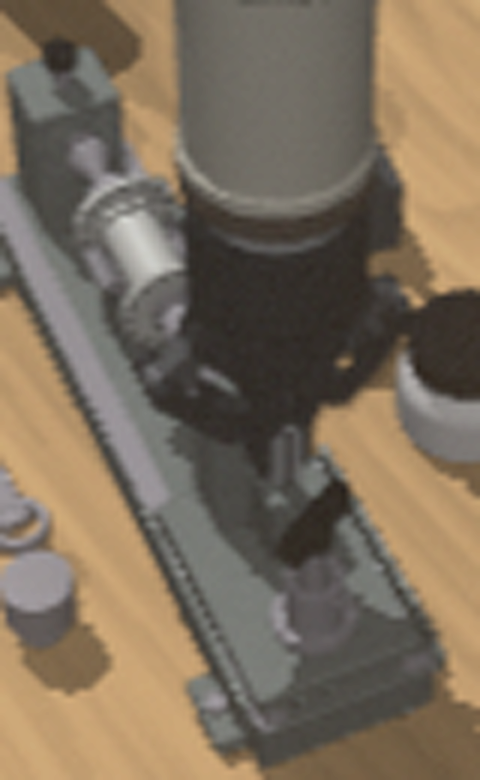

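>>> {"method": "drive_tool", "body": {"increments": [[2, 0, 0, 0, 0, 0, 0], [2, 0, 0, 0, 0, 0, 0], [2, 0, 0, 0, 0, 0, 0], [2, 0, 0, 0, 0, 0, 0], [0, 0, 0, 0, 0, 0, 0]]}}

```text
time: 17.98
tcp_pos: [0.497, -0.0674, 0.1096]
orientation: [-2.412, -2.013, -0.0]
force: [-1.0, -0.3, 0.8]
grip_width: 0.0
```

>>> {"method": "drive_tool", "body": {"increments": [[2, 0, 0, 0, 0, 0, 0], [2, 0, 0, 0, 0, 0, 0], [2, 0, 0, 0, 0, 0, 0], [2, 0, 0, 0, 0, 0, 0]]}}

```text
time: 18.48
tcp_pos: [0.4982, -0.0602, 0.1096]
orientation: [2.413, 2.012, -0.001]
force: [-0.1, -3.5, 0.0]
grip_width: 0.0
```

```bash
python3 st.py
```

```text
18.48 [498.24 -60.23 109.57] psi -0.1807 tilt [-0.0002 -0.0005] F [-0.12 -3.47  0.05] T [-0.918  0.214 -0.014] w 0.02
```

>>> {"method": "drive_tool", "body": {"increments": [[2, 0, 0, 0, 0, 0, 0], [2, 0, 0, 0, 0, 0, 0], [2, 0, 0, 0, 0, 0, 0], [2, 0, 0, 0, 0, 0, 0], [2, 0, 0, 0, 0, 0, 0], [2, 0, 0, 0, 0, 0, 0]]}}

```text
time: 19.23
tcp_pos: [0.5005, -0.0478, 0.1096]
orientation: [-2.412, -2.013, 0.0]
force: [-0.9, -4.1, 0.5]
grip_width: 0.0003
```

```bash
python3 st.py;python3 - <<'E'
from h import *
from station import env
f=env.grab_frame("side");crop(f["image"],195,150,275,280,6,"side9.png")
f=env.grab_frame("top");crop(f["image"],205,175,345,250,5,"top9.png")
E
```

```text
19.23 [500.5  -47.79 109.57] psi -0.1801 tilt [-0.0001  0.    ] F [-0.88 -4.13  0.52] T [-0.913  0.219  0.03 ] w 0.3
```

View pics/side9.png

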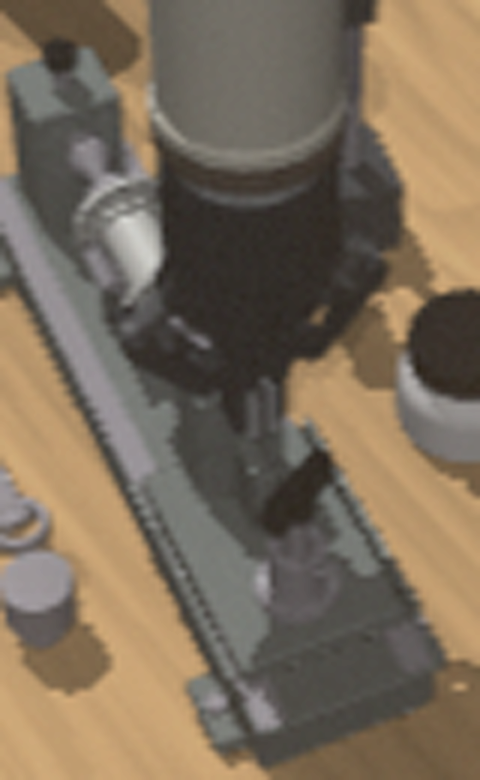

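View pics/top9.png

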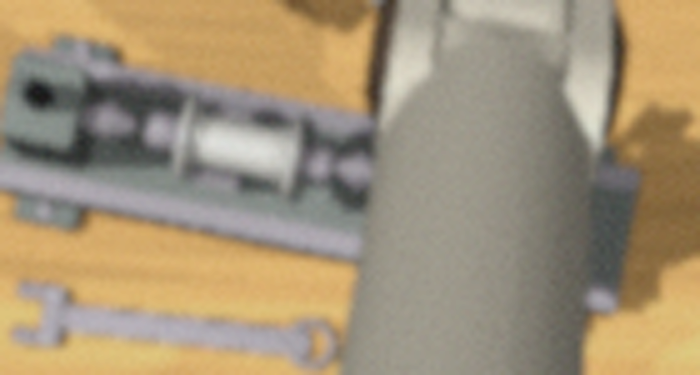

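>>> {"method": "drive_tool", "body": {"increments": [[1.5, 0, 0, 0, 0, 0, 0], [1.5, 0, 0, 0, 0, 0, 0], [1.5, 0, 0, 0, 0, 0, 0], [1.5, 0, 0, 0, 0, 0, 0], [1.5, 0, 0, 0, 0, 0, 0]]}}

```text
time: 19.95
tcp_pos: [0.5018, -0.0405, 0.1096]
orientation: [-2.412, -2.013, 0.0]
force: [-1.5, -3.8, 0.8]
grip_width: 0.0001
```

>>> {"method": "drive_tool", "body": {"increments": [[1, 0, 0, 0, 0, 0, 0], [1, 0, 0, 0, 0, 0, 0], [1, 0, 0, 0, 0, 0, 0], [1, 0, 0, 0, 0, 0, 0]]}}

```text
time: 20.45
tcp_pos: [0.5024, -0.0373, 0.1096]
orientation: [2.412, 2.012, -0.001]
force: [-1.7, -6.9, 1.9]
grip_width: 0.0001
```

>>> {"method": "drive_tool", "body": {"increments": [[1, 0, 0, 0, 0, 0, 0], [1, 0, 0, 0, 0, 0, 0], [1, 0, 0, 0, 0, 0, 0]]}}

```text
time: 20.82
tcp_pos: [0.5028, -0.0348, 0.1096]
orientation: [2.413, 2.011, -0.002]
force: [-1.8, -6.0, 2.6]
grip_width: 0.0001
```

>>> {"method": "drive_tool", "body": {"increments": [[1, 0, 0, 0, 0, 0, 0], [1, 0, 0, 0, 0, 0, 0], [1, 0, 0, 0, 0, 0, 0]]}}

```text
time: 21.2
tcp_pos: [0.5034, -0.0319, 0.1096]
orientation: [2.413, 2.011, -0.002]
force: [-1.4, -7.2, 1.4]
grip_width: -0.0002
```

```bash
python3 st.py;python3 - <<'E'
from h import *
from station import env
f=env.grab_frame("side");crop(f["image"],195,150,275,280,6,"side10.png")
f=env.grab_frame("top");crop(f["image"],200,180,280,220,9,"top10.png")
E
```

```text
21.2 [503.39 -31.93 109.58] psi -0.1811 tilt [-0.0004 -0.0011] F [-1.37 -7.17  1.43] T [-1.499  0.323  0.038] w -0.17
```

View pics/top10.png

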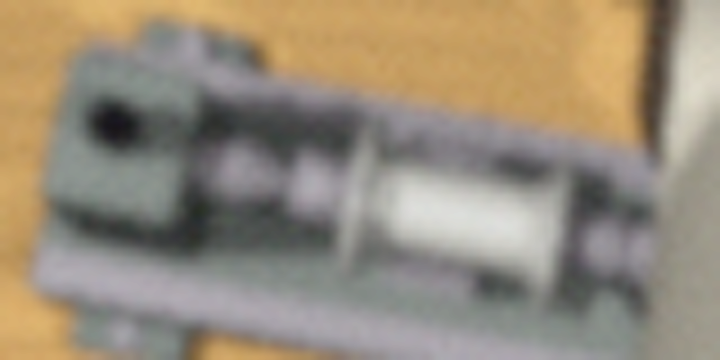

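>>> {"method": "drive_tool", "body": {"increments": [[1, 0, 0, 0, 0, 0, 0], [1, 0, 0, 0, 0, 0, 0], [1, 0, 0, 0, 0, 0, 0]]}}

```text
time: 21.68
tcp_pos: [0.5039, -0.029, 0.1096]
orientation: [2.413, 2.011, -0.002]
force: [-1.6, -7.4, 1.4]
grip_width: -0.0001
```

>>> {"method": "drive_tool", "body": {"increments": [[1, 0, 0, 0, 0, 0, 0], [1, 0, 0, 0, 0, 0, 0]]}}

```text
time: 21.92
tcp_pos: [0.5043, -0.0271, 0.1096]
orientation: [2.413, 2.011, -0.002]
force: [-1.3, -7.6, 1.7]
grip_width: 0.0003
```

>>> {"method": "drive_tool", "body": {"increments": [[1, 0, 0, 0, 0, 0, 0], [1, 0, 0, 0, 0, 0, 0]]}}

```text
time: 22.18
tcp_pos: [0.5046, -0.0252, 0.1096]
orientation: [2.413, 2.011, -0.002]
force: [-1.8, -8.0, 2.1]
grip_width: 0.0004
```

>>> {"method": "drive_tool", "body": {"increments": [[1, 0, 0, 0, 0, 0, 0], [1, 0, 0, 0, 0, 0, 0]]}}

```text
time: 22.42
tcp_pos: [0.505, -0.0233, 0.1096]
orientation: [2.413, 2.011, -0.002]
force: [-0.9, -8.5, 1.5]
grip_width: -0.0001
```

>>> {"method": "drive_tool", "body": {"increments": [[1, 0, 0, 0, 0, 0, 0], [1, 0, 0, 0, 0, 0, 0]]}}

```text
time: 22.68
tcp_pos: [0.5053, -0.0215, 0.1096]
orientation: [2.413, 2.011, -0.002]
force: [-1.3, -8.2, 2.0]
grip_width: -0.0003
```

>>> {"method": "drive_tool", "body": {"increments": [[1, 0, 0, 0, 0, 0, 0]]}}

```text
time: 22.8
tcp_pos: [0.5053, -0.0212, 0.1096]
orientation: [2.413, 2.01, -0.003]
force: [-2.4, -10.9, 3.0]
grip_width: 0.0
```

>>> {"method": "drive_tool", "body": {"increments": [[0, 0, 0, 0, 0, 0, 0], [0, 0, 0, 0, 0, 0, 0]]}}

```text
time: 23.05
tcp_pos: [0.5053, -0.0212, 0.1096]
orientation: [2.413, 2.01, -0.003]
force: [-2.3, -9.2, 2.6]
grip_width: 0.0002
```

>>> {"method": "drive_tool", "body": {"increments": [[0.7, 0, 0, 0, 0, 0, 0], [0, 0, 0, 0, 0, 0, 0]]}}

```text
time: 23.3
tcp_pos: [0.5053, -0.0211, 0.1096]
orientation: [2.413, 2.009, -0.004]
force: [-1.8, -11.0, 3.1]
grip_width: -0.0002
```

```bash
python3 st.py;python3 - <<'E'
from h import *
from station import env
f=env.grab_frame("side");crop(f["image"],195,150,275,280,6,"side11.png")
f=env.grab_frame("top");crop(f["image"],200,180,280,220,9,"top11.png")
E
```

```text
23.3 [505.34 -21.12 109.59] psi -0.1823 tilt [-0.001  -0.0027] F [ -1.76 -11.     3.09] T [-2.332  0.516  0.037] w -0.19
```

View pics/top11.png

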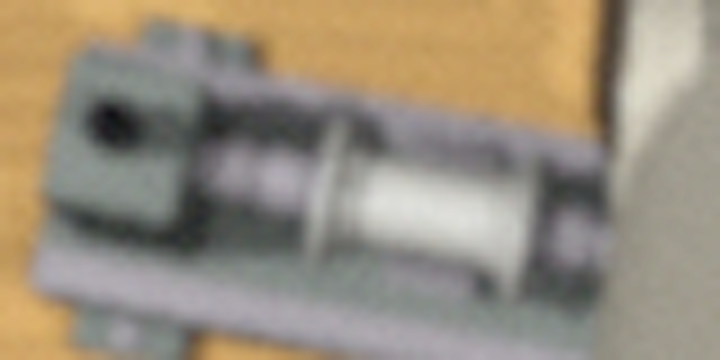

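View pics/side11.png

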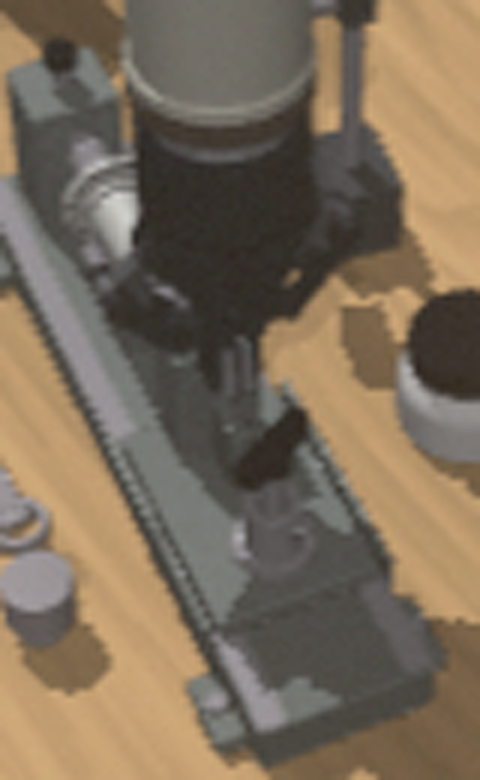

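>>> {"method": "drive_tool", "body": {"increments": [[1, 0, 0, 0, 0, 0, 0], [0, 0, 0, 0, 0, 0, 0]]}}

```text
time: 23.65
tcp_pos: [0.5054, -0.0209, 0.1096]
orientation: [2.414, 2.008, -0.005]
force: [-2.3, -11.6, 2.0]
grip_width: 0.0003
```

```bash
python3 st.py
```

```text
23.65 [505.37 -20.9  109.61] psi -0.1829 tilt [-0.0012 -0.0035] F [ -2.28 -11.63   2.01] T [-2.658  0.553  0.034] w 0.28
```

>>> {"method": "drive_tool", "body": {"increments": [[1, 0, 0, 0, 0, 0, 0], [1, 0, 0, 0, 0, 0, 0], [0, 0, 0, 0, 0, 0, 0]]}}

```text
time: 24.02
tcp_pos: [0.5054, -0.0206, 0.1096]
orientation: [2.414, 2.006, -0.007]
force: [-4.0, -16.6, 4.3]
grip_width: -0.0002
```

```bash
python3 st.py
```

```text
24.02 [505.41 -20.58 109.61] psi -0.184 tilt [-0.0017 -0.0051] F [ -3.98 -16.63   4.3 ] T [-3.417  0.778  0.025] w -0.19
```

>>> {"method": "drive_tool", "body": {"increments": [[-2, 0, 0, 0, 0, 0, 0], [-2, 0, 0, 0, 0, 0, 0], [-3, 0, 0, 0, 0, 0, 0], [-4, 0, 0, 0, 0, 0, 0], [0, 0, 0, 0, 0, 0, 0], [0, 0, -20, 0, 0, 0, 0], [0, 0, -40, 0, 0, 0, 0], [0, 0, -50, 0, 0, 0, 0], [0, 0, -40, 0, 0, 0, 0], [0, 0, 0, 0, 0, 0, 0]]}}

```text
time: 25.28
tcp_pos: [0.507, -0.0255, 0.2633]
orientation: [2.408, 2.011, 0.01]
force: [-0.5, 0.3, -0.4]
grip_width: 0.0001
```

```bash
python3 st.py
```

```text
25.27 [507.03 -25.47 263.25] psi -0.1793 tilt [0.0075 0.0011] F [-0.48  0.29 -0.41] T [-0.032 -0.075 -0.004] w 0.1
```

>>> {"method": "drive_tool", "body": {"increments": [[-45, 0, -10, 0, 0, 0, 0], [-45, 0, -10, 0, 0, 0, 0], [-45, 0, 0, 0, 0, 0, 0], [-45, 0, 0, 0, 0, 0, 0], [-45, 0, 0, 0, 0, 0, 0], [-40, 0, 0, 0, 0, 0, 0], [0, 0, 0, 0, 0, 0, 0]]}}

```text
time: 26.15
tcp_pos: [0.4551, -0.29, 0.2785]
orientation: [-2.418, -2.005, 0.003]
force: [-1.0, 0.7, -0.3]
grip_width: -0.0003
```

```bash
python3 st.py;python3 - <<'E'
from h import *
from station import env
f=env.grab_frame("side");cv2.imwrite("pics/sideF.png",f["image"][:,:,::-1]);crop(f["image"],195,150,275,280,6,"side12.png");np.save("s12.npy",f,allow_pickle=True)
f=env.grab_frame("top");cv2.imwrite("pics/topF.png",f["image"][:,:,::-1]);crop(f["image"],200,175,340,245,5,"top12.png");np.save("t12.npy",f,allow_pickle=True)
E
```

```text
26.15 [ 455.11 -290.01  278.49] psi -0.186 tilt [-0.002  -0.0009] F [-0.96  0.67 -0.27] T [-0.002 -0.009  0.029] w -0.34
```

View pics/side12.png

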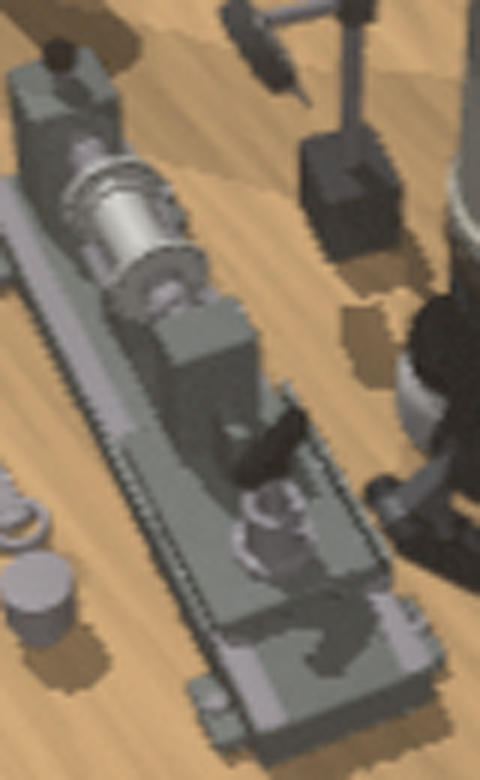

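View pics/top12.png

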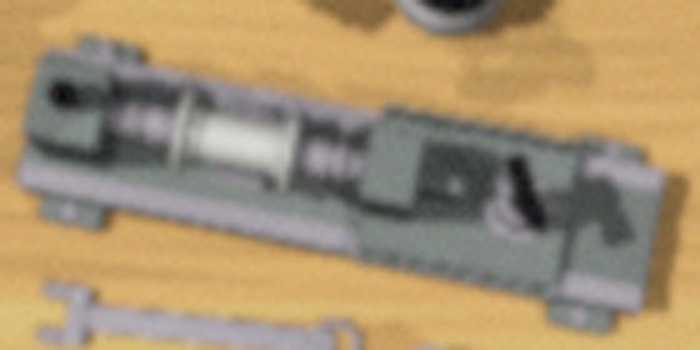

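View pics/topF.png

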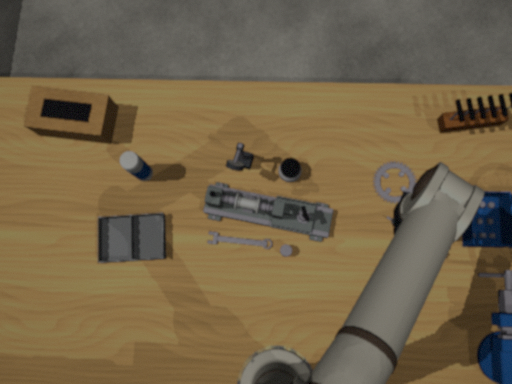

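```bash
python3 - <<'E'
from h import *
S=np.load("s12.npy",allow_pickle=True).item();T=np.load("t12.npy",allow_pickle=True).item()
px=lambda U,V,s,o:((U+.5)/s-.5+o[0],(V+.5)/s-.5+o[1])
# tail column front corners, side view
a=[onz(S,*px(U,V,6,(195,150)),.122) for U,V in((170,365),(257,335))]
u=np.array([.178,.984,0]);
print(a,(np.mean(a,0)-np.mean([[.4744,-.0493,.122],[.5167,-.0572,.122]],0))@u*1e3,"travel mm")
# handle ends now (top of handle about z .128)
b=[onz(T,*px(U,V,5,(200,175)),.127) for U,V in((517,160),(537,225))]
d=b[0]-b[1];print(b,np.degrees(np.arctan2(d[0],d[1])))
# flange edges top view -> hub middle
c=[onz(T,*px(U,V,5,(200,175)),.115) for U,V in((182,128),(290,155))];print(c,np.mean(c,0))
E
```

```text
[array([ 0.48153974, -0.00310703,  0.122     ]), array([ 0.52521179, -0.0107384 ,  0.122     ])] 46.979031387285666 travel mm
[array([ 0.51278483, -0.06650069,  0.127     ]), array([ 0.47569319, -0.07817082,  0.127     ])] 72.53487025119229
[array([0.52945075, 0.12659748, 0.115     ]), array([0.51491691, 0.06366451, 0.115     ])] [0.52218383 0.09513099 0.115     ]
```

```bash
python3 -c "
from station import env
print(env.sign_off(), env.state()['time'])"
```

```text
the job is handed in; nothing more can be done
the job is handed in; nothing more can be done
```

The hub is held between both cone centres, with the plunger parked up, and the job is handed in. The last clock reading before hand-in was 26 s.

**Plunger:**
- I lifted the T-handle in small steps until it met the pull stop at about 16 mm of lift. That was one step further than intended: two moves were sent together, so the wrist force on the stop briefly reached about 23 N.
- I backed off just over 1 mm, then turned it clockwise by about 1.02 rad with no measurable torque.
- I lowered it into the notch. The load came off about 5 mm below the stop, where the notch should be, and it stayed up when released.

**Tailstock:** I pushed the column with closed fingers. It took about 4 N free and about 7–8 N once it was moving the hub. It stopped firmly on the headstock cone, and I ended with about 17 N of push and only about 0.5 mm more movement.

**Last checks (pictures with the arm clear):**
- Tailstock travel was about 47 mm, within the expected 33–51 mm.
- The handle was turned about 62° and still up after the slide.
- Both hub ends were on their cones and the hub was lying on its rest.
- I saw no change in the other items. The chainring was partly hidden by the arm and the screwdriver fully hidden in the last top picture, so I could not check those two fully.
- I did not test for play by pulling the tailstock back. That it is snug rests on the firm stop and the pictures.

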